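# Feel for the release groove and index the inspection stand one station

### The job

The club head on the round inspection stand has to be turned to the next station, one sixth of a turn counter-clockwise seen from above. With a closed fingertip feel along the top of the stand's raised rim until it drops into the release groove, press down the key inside the groove, and push the plate round by the groove, easing off the key once it has moved so that the lock can snap in by itself at the next station; then take the finger away. Grasp and lift nothing, do not touch the club head, do not force the plate while it is locked, and leave the things round the stand where they are.

Things in the scene. Friction and masses are not known exactly. Their poses are not given: they have to be found in the camera images.
- stand: Round inspection stand fixed to the table; origin: centre of its underside, on the turning axis; z up. A grey base 32 mm high carries a dark grey metal turning plate with a raised rim, outer diameter 208 mm, inner 168 mm, rim top 60 mm above the table. Plate floor inside the rim 40 mm above the table; a 3 mm grey rubber mat, diameter 154 mm, lies on it. Its orientation says nothing of the groove.
- rim_centre (a point): Point on the turning axis at the height of the rim's top; the rim's middle line runs round it at radius 94 mm. The rim has one gap, the release groove: 48 mm long round the rim, open at top, inside and outside, upright end walls, key on its floor. It starts anywhere within 75 degrees either side of straight toward the robot (-x); no reading tells where: find it by feel or look.
- key (a joint): Release key, a dark grey metal pad 43 x 17 mm on the groove's floor, top 8 mm below the rim's top at rest. Value: how far it is pressed down, m, 0 to 0.0075. Spring 3.4 N to start, 7.6 N fully down. Plate locked below 5 mm, free beyond. Once off a station the key stays 5 mm down by itself until the plate reaches a station, where it springs up to 0 and locks, if not held down.
- plate (a joint): Turning angle of the plate, rad, 0 at its first station, positive counter-clockwise seen from above; a station every 60 degrees (1.047 rad), play about 0.03 rad either way when locked. Friction 0.12 N m; it stays where it is left. The groove turns with it: push sideways on the groove's end wall.
- club_head: Loose black golf club head, 70 x 119 x 50 mm, 0.15 to 0.29 kg, standing on the mat at the middle of the plate at any yaw, all of it within 75 mm of the stand's axis; origin at the centre of its underside, 43 mm above the table; top 93 mm above the table.
- weight: Brass test weight with a knob, 40 x 40 x 36 mm, loose on the table behind the stand; bystander. Origin at the centre of its underside.
- head_right_a: Loose black club head, 70 x 119 x 50 mm, on the table right of the stand, the nearest of several to the robot; bystander. Origin at the centre of its underside.
Not all that is in view belongs to the job. What is shaped like the club_head but green or yellow is not meant.

How it is judged:
On the way, in this order (a step that is already met when the one before it is completed fails the run):
1. the key in the groove is pressed down while the plate still stands at its first station (value of joint key above 0.0045 m and value of joint plate between -0.08 and 0.08 rad), for 0.05 s.
2. the plate is on its way counter-clockwise between the two stations, key still down (value of joint plate between 0.2 and 0.9 rad and value of joint key above 0.003 m), for 0.05 s.
At the end, for the whole second after the job is handed in: The plate is locked at the next counter-clockwise station (1.047 rad, within 0.06 rad, at rest), the key has sprung up again (less than 1.5 mm down), and the club head still stands upright on the mat, within 20 mm of the stand's axis (value of joint plate between 0.987 and 1.107 rad and value of joint key below 0.0015 m and velocity of joint plate between -0.05 and 0.05 rad/s and horizontal distance between club_head and stand below 0.02 m and z of club_head in the frame of stand below 0.05 m and angle between club_head's own z axis and vertical below 0.1 rad); the robot touches nothing.
It fails at once if the club head is touched by the robot (contact force between any of the fingers, the arm and club_head above 1 N).
It fails at once if the club head is lifted or shoved off the middle of the mat (z of club_head in the frame of stand above 0.053 m or horizontal distance between club_head and stand above 0.025 m).
It fails at once if the plate is forced round with the lock still engaged ((value of joint plate between 0.12 and 0.92 rad and value of joint key below 0.003 m) or (value of joint plate between -0.92 and -0.12 rad and value of joint key below 0.003 m)).
It fails at once if the brass weight or the club head beside the stand is moved or lifted (distance of any of weight, head_right_a from where it was at the start of the episode above 0.02 m).
It also fails if it takes over 72 s, if anything falls off the work surface, if the arm or the gripper's body presses on something with over 40 N, if the wrist force passes 120 N, or if a joint passes its speed limit or range.

### The arm

A 6-joint arm with a two-finger parallel gripper is mounted at the origin on a cart in front of the work surface, level with it; the furniture and walls round the work are solid. World frame = base frame: x ahead of the robot, y to its left, z up, the work surface at z = 0. Lengths are in m, angles in rad, forces in N, time in s.
With the tool pointing down it reaches from about 0.35 to 0.775 m from the base axis. Payload 7.3 kg.
Tool frame: the origin (TCP) lies at the very end of the fingers, on their centre line; the grasp point (between the pads) lies 19 mm behind it; z points along the fingers, y is the line along which they close (so a half turn about z gives the same grasp; the last joint's range is limited). The gripper opens to 92 mm and grips with 3 to 60 N. Pads are 19 mm wide; open, the fingers measure 130 mm over their backs; the gripper's body (75 mm by 190 mm) begins 47 mm behind the grasp point.
Start: joints at [1.036, 0.342, 1.524, -0, 1.275, -0.146], TCP at [0.199, 0.486, 0.227] pointing down, gripper open.
Joint ranges: [-2.53, 2.53], [-0.77, 2.02], [0.04, 2.7], [-1, 4.14], [0.28, 2.66], [-3.11, 3.11]. Speed limits (rad/s): [2.57, 2.57, 3.14, 3.14, 3.14, 3.14].

### API

Orientations are given as [roll, pitch, yaw] about the fixed x, y, z axes, in that order (R = Rz(yaw) Ry(pitch) Rx(roll)).
In Python, from cell import robot gives the robot as it stands. The module is installed in compiled form; this text tells all that it offers.
- The arm moves only by the tool arm_command, never from a script. Its argument "moves" is a list of rows, each a list of 3 entries, a list of its own where there are three numbers: the shift along the tool's x, y, z in m, then the turn, a rotation vector about the tool's x, y, z in rad, then the finger opening in m, from 0 to 0.0918. In form: [[[dx, dy, dz], [ax, ay, az], claw], ...]. A call has exactly 5 rows; each row is the pose to reach, as a shift and turn from the pose commanded when the call began, along the tool's axes at that moment; what a row does not reach only later rows make up. A row lasts 1/10 s, in which the tool goes at most 50 mm and 8.59 degrees, less where a joint would pass 70% of its speed; a pose out of reach is approached as far as the arm can. A call with a gripper value outside its range is refused whole. The fingers move at their own pace and stop on an object; "squeeze" is the grip in N (left out, the last holds). Time passes only in rows, so rows that repeat a pose let the fingers close, or fill a call up. It gives the time, the measured TCP pose, the force, the opening and the grip force at its end, in the units of the state.
- robot.observe(): the state, without advancing time (a new reading comes with each control period).
- robot.read_camera(name): name is "scene" or "top" or "wrist"; returns the picture (420x560x3 uint8, red, green, blue); there is no depth.
- robot.camera_model(name): a dict with "fx", "fy", "cx", "cy" (pixels), "R" (3x3) and "t" (3): a world point X has camera coordinates R X + t. Camera axes: x right, y down, z forward; pixel columns grow to the right and rows downward; lengths in m; the calibration is good to about 2 mm. The wrist camera is an equidistant fisheye: a pixel r from the principal point sees the ray r / f radians off the axis. A picture is of the moment at which its call begins: read the wrist's pose just before it. camera_model takes no time and is no camera call; for the wrist camera it gives the pose at the moment of the call.
- robot.hand_in(): hands the job in; it is judged then, once.
The state is a dict: "time": time; "qpos": joint angles; "qvel": joint speeds; "joint_efforts": joint torques, N m; "tool_pos": TCP position; "tool_rot": TCP orientation; "contact_force": force on the tool from outside, world axes, zero at the start; "torque": the same for the moment, N m; "opening": finger opening in m; "grip_force": force on a finger pad.
Only numpy, scipy, OpenCV 4.12 (cv2) and the standard library are available. Lean on these libraries where they do the work, as an engineer would, in place of code of your own. Each camera call takes 0.05 s, during which the arm holds its last target. There are 200 camera calls.

## Working session

There is one attempt and no reset: what is moved stays moved. The work goes in short steps, Python scripts to look and compute and a tool call to move; the robot and the scene stay as the last step left them, time stands still between calls to the robot, and variables do not carry over. Pictures are saved under pics/ and viewed, at most 10 in all, crops included, and the job is handed in when it is done.

Besides the shell and the picture viewer there is one more tool, called as a command line: name --argument value ..., lists and objects as JSON in quotes. arm_command: Moves the arm, as the interface text tells. Its arguments: {"type":"object","properties":{"moves":{"type":"array"},"squeeze":{"type":"number"}},"required":["moves"]}

```bash
mkdir -p pics; python3 - <<'E'
from cell import robot
import cv2,numpy as np
s=robot.observe();print({k:np.round(v,3) for k,v in s.items()})
for n in("scene","top"):
    m=robot.camera_model(n);print(n,m)
    cv2.imwrite(f"pics/{n}0.png",robot.read_camera(n)[:,:,::-1])
E
```

```text
{'time': np.float64(0.0), 'qpos': array([ 1.036,  0.343,  1.525, -0.   ,  1.275, -0.146]), 'qvel': array([0.   , 0.002, 0.   , 0.001, 0.   , 0.001]), 'joint_efforts': array([ 1.0000e-03, -4.3125e+01, -2.4422e+01,  7.2000e-02,  5.6000e-02,
       -0.0000e+00]), 'tool_pos': array([0.199, 0.485, 0.226]), 'tool_rot': array([-3.14 , -0.   ,  2.753]), 'contact_force': array([-0.245,  0.614, -1.026]), 'torque': array([-0.014, -0.005, -0.013]), 'grip_force': np.float64(0.0), 'opening': np.float64(0.092)}
scene {'fx': 528.501472200761, 'fy': 528.501472200761, 'cx': 282.5232125802602, 'cy': 212.0654633514481, 'R': array([[ 0.76734058, -0.6408356 , -0.02276335],
       [-0.44117547, -0.50183872, -0.74399066],
       [ 0.46535218,  0.58093685, -0.66780216]]), 't': array([-0.52374415,  0.25202155,  1.14695867])}
top {'fx': 472.1081454886668, 'fy': 472.1081454886668, 'cx': 280.58340724868367, 'cy': 203.02915267158417, 'R': array([[-0.02807246, -0.99953811, -0.01164021],
       [-0.9973737 ,  0.02878565, -0.06646123],
       [ 0.0667656 ,  0.00974391, -0.99772111]]), 't': array([-0.12000568,  0.56782704,  0.9899885 ])}
```

View pics/top0.png

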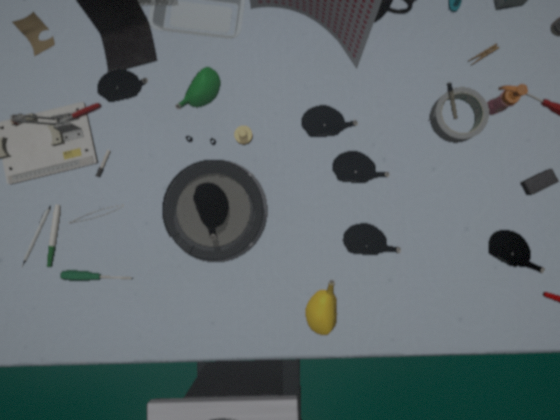

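View pics/scene0.png

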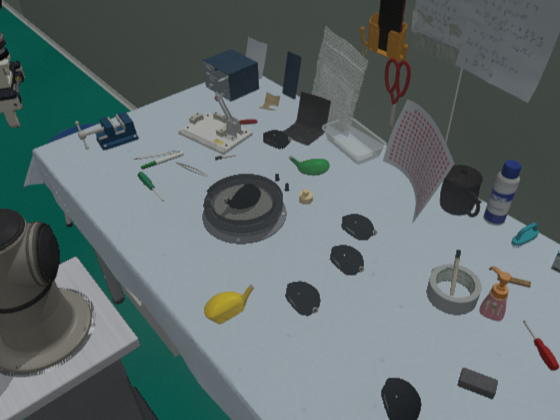

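The top view shows the stand at about (215,211) and the weight at (244,134). I'll fit the stand circle and brighten a crop to look for the groove.

```bash
cat > h.py <<'E'
import numpy as np,cv2
from cell import robot
def ray(m,u,v,z):
    d=np.array([(u-m["cx"])/m["fx"],(v-m["cy"])/m["fy"],1.]);R=np.array(m["R"]);t=np.array(m["t"])
    c=-R.T@t;w=R.T@d;return c+w*(z-c[2])/w[2]
def proj(m,X):
    p=np.array(m["R"])@np.array(X)+m["t"];return p[0]/p[2]*m["fx"]+m["cx"],p[1]/p[2]*m["fy"]+m["cy"]
E
python3 - <<'E'
from h import *
m=robot.camera_model("top");im=cv2.imread("pics/top0.png")
g=cv2.cvtColor(im,cv2.COLOR_BGR2GRAY)
mask=((g<95)*255).astype(np.uint8);mask[:155]=0;mask[270:]=0;mask[:,:155]=0;mask[:,275:]=0
c=max(cv2.findContours(mask,0,1)[0],key=cv2.contourArea)
e=cv2.fitEllipse(c);print(e,cv2.boundingRect(c))
for z in(0.0,.03,.06):print(z,ray(m,*e[0],z),e[1][0]/2/m["fx"]*(0.95-z))
P=ray(m,*e[0],.06);print(np.hypot(*P[:2]))
cr=im[150:275,150:280].astype(float);cr=np.clip((cr/255)**.5*320-60,0,255).astype(np.uint8)
a=cv2.resize(cr,None,fx=4.5,fy=4.5,interpolation=2)
cv2.imwrite("pics/t1.png",a)
s=cv2.imread("pics/scene0.png")[165:245,195:295].astype(float);s=np.clip((s/255)**.5*320-60,0,255).astype(np.uint8)
cv2.imwrite("pics/s1.png",cv2.resize(s,None,fx=7,fy=7,interpolation=2))
E
```

```text
((214.27870178222656, 210.2256622314453), (101.3467025756836, 104.85108947753906), 107.944091796875) (162, 160, 106, 102)
0.0 [0.55387619 0.008693   0.        ] 0.1019674923710998
0.03 [0.5522062  0.00416301 0.03      ] 0.09874746629622295
0.06 [ 5.50536208e-01 -3.66984390e-04  6.00000000e-02] 0.09552744022134611
0.5505363299222603
```

View pics/t1.png

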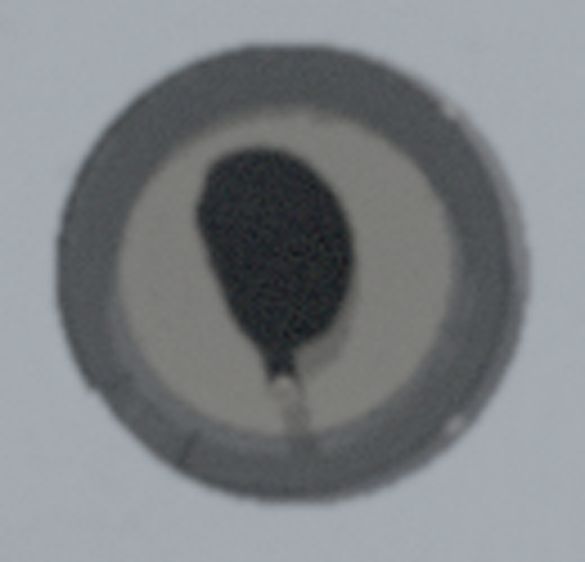

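View pics/s1.png

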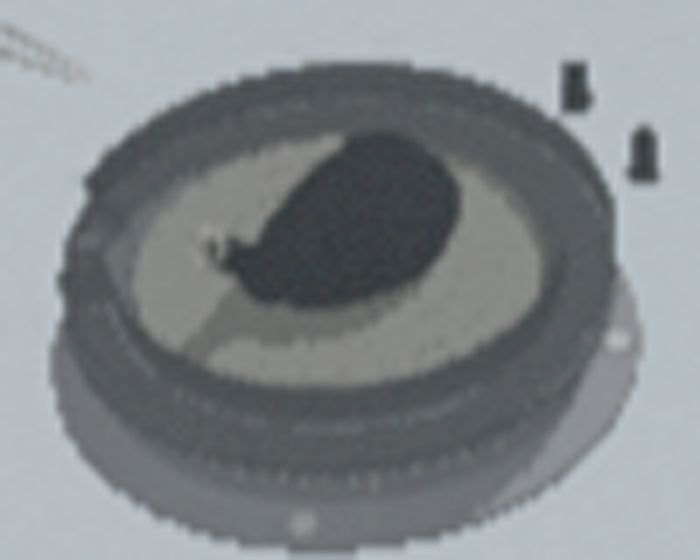

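The brightened crops show the groove in the lower left of the rim. In the top crop its end walls are at about (112,388) and (190,455), and the scene crop shows a matching notch on the left rim. I'll compute the angles and the approach.

```bash
cat >> h.py <<'E'
def go(p,yaw,tool=None):
    "print shift in tool axes and turn about tool z from measured pose to p,yaw"
    s=robot.observe();y=s["tool_rot"][2];d=np.array(p)-s["tool_pos"]
    c,n=np.cos(y),np.sin(y)
    a=-((yaw-y+np.pi)%(2*np.pi)-np.pi)
    print("shift",np.round([c*d[0]+n*d[1],n*d[0]-c*d[1],-d[2]],4),"turn",np.round(a,3),"at",np.round(s["tool_pos"],4),np.round(s["tool_rot"],3),"F",np.round(s["contact_force"],2))
def rimpt(C,deg,r=.094):
    a=np.radians(deg);return [C[0]+r*np.cos(a),C[1]+r*np.sin(a)]
E
python3 - <<'E'
from h import *
m=robot.camera_model("top")
C=ray(m,212.9,210.6,.06);print(C)
for a,b in((100,388),(120,385),(190,455)):
    P=ray(m,150+a/4.5,150+b/4.5,.06);d=P-C;print(np.degrees(np.arctan2(d[1],d[0])),np.hypot(d[0],d[1]))
go(rimpt(C,137)+[.17],np.radians(137))
E
```

```text
[0.54984985 0.00247458 0.06      ]
120.71384776511486 0.09790435877557219
123.08615500098186 0.08957960109441938
151.76535807723218 0.09240511834780699
shift [-0.42   -0.2806  0.0561] turn 0.362 at [0.1988 0.4855 0.2261] [-3.14  -0.     2.753] F [-0.72 -0.1   0.24]
```

arm_command --moves '[[[-0.04,-0.027,0],[0,0,0.06],0],[[-0.08,-0.054,0],[0,0,0.12],0],[[-0.12,-0.081,0],[0,0,0.18],0],[[-0.16,-0.108,0],[0,0,0.24],0],[[-0.2,-0.135,0],[0,0,0.3],0]]' --squeeze 20

```text
time: 0.6
tool_pos: [0.3334, 0.2834, 0.2266]
tool_rot: [-3.141, -0.0, 2.451]
contact_force: [0.1, -0.3, -0.2]
opening: 0.0567
grip_force: 0.0
```

```bash
python3 - <<'E'
from h import *
go(rimpt([.5498,.0025],137)+[.17],np.radians(137))
E
```

```text
shift [-0.252  -0.073   0.0566] turn 0.06 at [0.3334 0.2834 0.2266] [-3.141 -0.     2.451] F [ 0.05 -0.34 -0.24]
```

arm_command --moves '[[[-0.046,-0.014,0.01],[0,0,0.06],0],[[-0.092,-0.028,0.02],[0,0,0.06],0],[[-0.138,-0.042,0.03],[0,0,0.06],0],[[-0.184,-0.056,0.04],[0,0,0.06],0],[[-0.22,-0.066,0.05],[0,0,0.06],0]]'

```text
time: 1.1
tool_pos: [0.4618, 0.0919, 0.1762]
tool_rot: [-3.141, 0.0, 2.391]
contact_force: [0.2, 1.2, -0.2]
opening: 0.0166
grip_force: 0.0
```

```bash
python3 - <<'E'
from h import *
go(rimpt([.5498,.0025],137)+[.12],np.radians(137))
m=robot.camera_model("wrist");im=robot.read_camera("wrist")[:,:,::-1]
R=np.array(m["R"]);t=np.array(m["t"]);print(m["fx"],m["cx"],m["cy"],-R.T@t,R[2])
cv2.imwrite("pics/w1.png",np.clip((im/255.)**.6*330-20,0,255).astype(np.uint8))
E
```

```text
shift [-0.0313 -0.0053  0.0562] turn 0.0 at [0.4618 0.0919 0.1762] [-3.141  0.     2.391] F [ 0.18  1.22 -0.24]
325.19226210127806 278.4295975065437 208.364659262911 [0.41007181 0.13896942 0.33340446] [ 0.1900162  -0.17645594 -0.96579353]
```

View pics/w1.png

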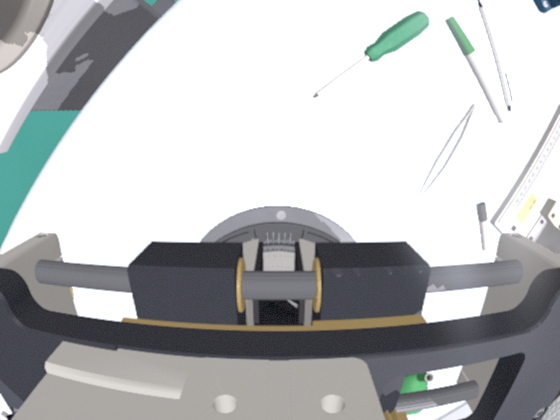

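The wrist view shows the stand behind the fingers at about (280,220), with the groove near the fingertips. I'll crop and brighten that area.

```bash
python3 - <<'E'
import cv2,numpy as np
im=cv2.imread("pics/w1.png")[195:260,180:380]
cv2.imwrite("pics/w1c.png",cv2.resize(np.clip(im*1.6,0,255).astype(np.uint8),None,fx=4,fy=4,interpolation=2))
E
```

```text
(no output)
```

View pics/w1c.png

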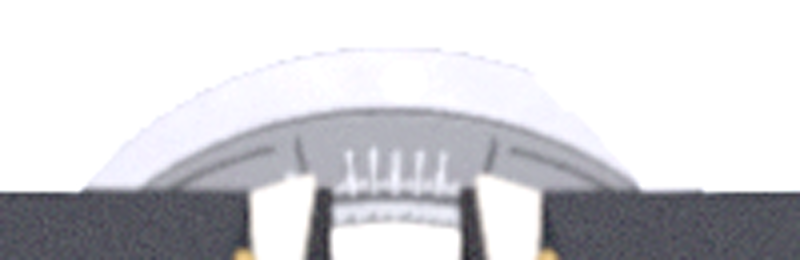

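The crop shows the groove's end walls at about (300,145) and (490,145), which is (255,231) and (302.5,231) in the full image. The five bright ticks between them lie in the groove. I'll cast rays onto the rim top.

```bash
python3 - <<'E'
from h import *
m=robot.camera_model("wrist")
R=np.array(m["R"]);c=-R.T@np.array(m["t"])
def fr(u,v,z):
    x,y=u-m["cx"],v-m["cy"];r=np.hypot(x,y);th=r/m["fx"]
    d=R.T@np.array([x/r*np.sin(th),y/r*np.sin(th),np.cos(th)]);return c+d*(z-c[2])/d[2]
pts=[fr(180+a/4,195+b/4,.06) for a,b in((298,135),(303,165),(494,140),(485,170))]
C=[.5498,.0025]
for P in pts:
    d=P[:2]-C;print(P.round(4),np.degrees(np.arctan2(d[1],d[0])),np.hypot(*d))
q=[(150,188),(200,155),(280,120),(400,108),(500,120),(580,152),(635,185)]
Q=np.array([fr(180+a/4,195+b/4,.06)[:2] for a,b in q])
from scipy.optimize import least_squares
print(least_squares(lambda p:np.hypot(*(Q-p).T)-.104,C).x)
E
```

```text
[0.4651 0.0574 0.06  ] 147.06725174821858 0.10094524856129229
[0.4709 0.0533 0.06  ] 147.24894820830445 0.0938337475008856
[0.4955 0.0883 0.06  ] 122.34466618482313 0.1015019436392455
[0.4994 0.0821 0.06  ] 122.34526868627103 0.09419612058918303
[0.55186467 0.00538215]
```

```bash
python3 - <<'E'
from h import *
go(rimpt([.551,.0035],136.5)+[.07],np.radians(136.5))
E
```

```text
shift [-0.0275 -0.002   0.1047] turn 0.007 at [0.4641 0.0884 0.1747] [-3.14e+00  2.00e-03  2.39e+00] F [ 3.48 -3.51 -1.05]
```

arm_command --moves '[[[-0.015,-0.001,0.03],[0,0,0.007],0],[[-0.03,-0.002,0.06],[0,0,0.007],0],[[-0.03,-0.002,0.09],[0,0,0.007],0],[[-0.03,-0.002,0.1],[0,0,0.007],0],[[-0.03,-0.002,0.1],[0,0,0.007],0]]'

```text
time: 1.65
tool_pos: [0.4802, 0.0727, 0.0756]
tool_rot: [-3.139, -0.003, 2.386]
contact_force: [0.0, -0.0, 0.6]
opening: 0.0001
grip_force: 0.0
```

arm_command --moves '[[[0,0,0],[0,0,0],0],[[0,0,0],[0,0,0],0],[[0,0,0],[0,0,0],0],[[0,0,0],[0,0,0],0],[[0,0,0],[0,0,0],0]]'

```text
time: 2.15
tool_pos: [0.4816, 0.0725, 0.0772]
tool_rot: [3.141, 0.001, 2.386]
contact_force: [-0.2, 0.2, -0.5]
opening: 0.0006
grip_force: 0.0
```

```bash
python3 - <<'E'
from h import *
go(rimpt([.551,.0035],136.5)+[.06],np.radians(136.5))
print(robot.observe()["opening"])
E
```

```text
shift [-0.0038 -0.0023  0.0172] turn 0.004 at [0.4816 0.0725 0.0772] [3.141e+00 1.000e-03 2.386e+00] F [-0.19  0.21 -0.54]
0.0006454880605306931
```

Now I'll descend towards the rim and feel for contact.

arm_command --moves '[[[-0.004,-0.002,0.005],[0,0,0],0],[[-0.004,-0.002,0.01],[0,0,0],0],[[-0.004,-0.002,0.015],[0,0,0],0],[[-0.004,-0.002,0.019],[0,0,0],0],[[-0.004,-0.002,0.021],[0,0,0],0]]'

```text
time: 2.65
tool_pos: [0.4826, 0.0683, 0.055]
tool_rot: [-3.141, -0.001, 2.386]
contact_force: [0.0, -0.0, 0.1]
opening: 0.0006
grip_force: 0.0
```

arm_command --moves '[[[0,0,0],[0,0,0],0],[[0,0,0],[0,0,0],0],[[0,0,0],[0,0,0],0],[[0,0,0],[0,0,0],0],[[0,0,0],[0,0,0],0]]'

```text
time: 3.15
tool_pos: [0.483, 0.0683, 0.0559]
tool_rot: [3.141, 0.0, 2.386]
contact_force: [0.0, -0.3, 0.0]
opening: 0.0004
grip_force: 0.0
```

The tip is 4 mm below the rim top with no force, so it's in the groove. Pressing the key.

arm_command --moves '[[[0,0,0.003],[0,0,0],0],[[0,0,0.005],[0,0,0],0],[[0,0,0.007],[0,0,0],0],[[0,0,0.009],[0,0,0],0],[[0,0,0.0105],[0,0,0],0]]'

```text
time: 3.65
tool_pos: [0.4832, 0.0683, 0.0454]
tool_rot: [3.141, 0.0, 2.386]
contact_force: [-0.7, 0.2, 6.2]
opening: 0.0003
grip_force: 3.3
```

arm_command --moves '[[[0,0,0],[0,0,0],0],[[0,0,0],[0,0,0],0],[[0,0,0],[0,0,0],0],[[0,0,0],[0,0,0],0],[[0,0,0],[0,0,0],0]]'

```text
time: 4.15
tool_pos: [0.4831, 0.0683, 0.0455]
tool_rot: [3.141, 0.0, 2.386]
contact_force: [-2.2, 0.4, 7.5]
opening: 0.0002
grip_force: 3.2
```

arm_command --moves '[[[-0.0001,-0.0038,0],[0,0,-0.04],0],[[-0.0003,-0.0075,0],[0,0,-0.08],0],[[-0.0007,-0.0113,0],[0,0,-0.12],0],[[-0.0012,-0.015,0],[0,0,-0.16],0],[[-0.0019,-0.0187,0],[0,0,-0.2],0]]'

```text
time: 4.65
tool_pos: [0.4721, 0.0534, 0.0457]
tool_rot: [3.14, 0.001, 2.587]
contact_force: [0.4, 2.1, 6.5]
opening: 0.0006
grip_force: 3.2
```

```bash
python3 - <<'E'
from h import *
go(rimpt([.551,.0035],136.5+17.2)+[.0455],np.radians(136.5+17.2))
im=robot.read_camera("top")[:,:,::-1]
cr=im[150:275,150:280].astype(float);cr=np.clip((cr/255)**.5*400-100,0,255).astype(np.uint8)
cv2.imwrite("pics/t2.png",cv2.resize(cr,None,fx=4.5,fy=4.5,interpolation=2))
E
```

```text
shift [ 0.0002 -0.0099  0.0002] turn -0.095 at [0.4721 0.0534 0.0457] [3.140e+00 1.000e-03 2.587e+00] F [0.41 2.1  6.51]
```

arm_command --moves '[[[-0.0001,-0.0038,0],[0,0,-0.04],0],[[-0.0003,-0.0075,0],[0,0,-0.08],0],[[-0.0007,-0.0113,0],[0,0,-0.12],0],[[-0.0012,-0.015,0],[0,0,-0.16],0],[[-0.0019,-0.0187,0],[0,0,-0.2],0]]'

```text
time: 5.2
tool_pos: [0.464, 0.0364, 0.0457]
tool_rot: [3.141, 0.002, 2.787]
contact_force: [0.9, 1.6, 6.0]
opening: 0.0004
grip_force: 3.2
```

```bash
python3 - <<'E'
from h import *
go(rimpt([.551,.0035],136.5+22.9)+[.0455],np.radians(136.5+22.9))
im=robot.read_camera("top")[:,:,::-1]
cr=im[150:275,150:280].astype(float);cr=np.clip((cr/255)**.5*400-100,0,255).astype(np.uint8)
cv2.imwrite("pics/t3.png",cv2.resize(cr,None,fx=4.5,fy=4.5,interpolation=2))
E
```

```text
shift [ 0.001  -0.0002  0.0002] turn 0.005 at [0.464  0.0364 0.0457] [3.141e+00 2.000e-03 2.787e+00] F [0.94 1.6  5.97]
```

View pics/t3.png

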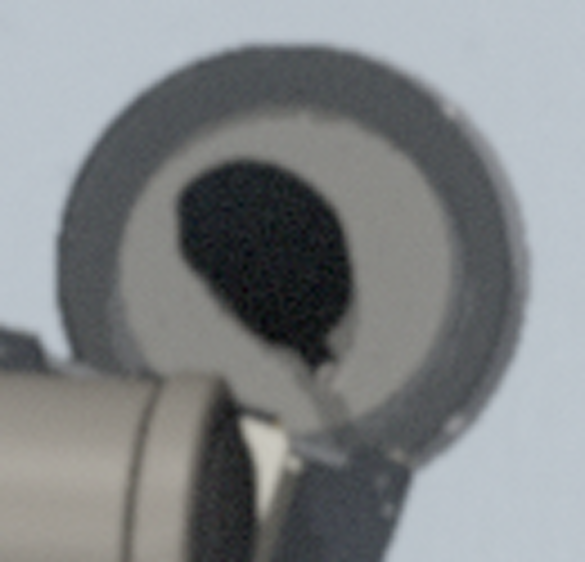

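The club head has turned about 20° with the plate. I'll ease off the key to just above its rest height, still below the rim top, and keep pushing on the wall.

arm_command --moves '[[[0.0003,-0.002,-0.004],[0,0,-0.02],0],[[0.0005,-0.005,-0.008],[0,0,-0.055],0],[[0.0001,-0.0095,-0.0085],[0,0,-0.1],0],[[-0.0003,-0.014,-0.0085],[0,0,-0.15],0],[[-0.0009,-0.0187,-0.0085],[0,0,-0.2],0]]'

```text
time: 5.75
tool_pos: [0.4576, 0.0191, 0.0537]
tool_rot: [3.14, 0.0, 2.988]
contact_force: [1.4, 4.7, 0.6]
opening: 0.0004
grip_force: 2.0
```

```bash
python3 - <<'E'
from h import *
go(rimpt([.551,.0035],136.5+34.4)+[.0545],np.radians(136.5+34.4))
E
```

```text
shift [-0.0007 -0.0006 -0.0008] turn 0.005 at [0.4576 0.0191 0.0537] [3.14  0.    2.988] F [1.43 4.74 0.61]
```

arm_command --moves '[[[-0.0001,-0.0038,0],[0,0,-0.04],0],[[-0.0003,-0.0075,0],[0,0,-0.08],0],[[-0.0007,-0.0113,0],[0,0,-0.12],0],[[-0.0012,-0.015,0],[0,0,-0.16],0],[[-0.0022,-0.019,0],[0,0,-0.2],0]]'

```text
time: 6.25
tool_pos: [0.4565, 0.0001, 0.0536]
tool_rot: [3.14, -0.001, -3.096]
contact_force: [-0.4, 5.6, 3.0]
opening: 0.0004
grip_force: 2.3
```

arm_command --moves '[[[-0.0001,-0.0032,0],[0,0,-0.034],0],[[-0.0003,-0.0064,0],[0,0,-0.068],0],[[-0.0006,-0.0096,0],[0,0,-0.102],0],[[-0.001,-0.0127,0],[0,0,-0.136],0],[[-0.0014,-0.0159,0],[0,0,-0.17],0]]'

```text
time: 6.75
tool_pos: [0.4583, -0.0157, 0.0535]
tool_rot: [3.14, -0.001, -2.926]
contact_force: [-0.3, 4.5, 3.7]
opening: 0.0003
grip_force: 2.4
```

```bash
python3 - <<'E'
from h import *
go(rimpt([.551,.0035],136.5+55.6)+[.0545],np.radians(136.5+55.6))
E
```

```text
shift [-0.0007 -0.0007 -0.001 ] turn 0.005 at [ 0.4583 -0.0157  0.0535] [ 3.140e+00 -1.000e-03 -2.926e+00] F [-0.29  4.48  3.72]
```

arm_command --moves '[[[0,-0.0015,-0.0005],[0,0,-0.016],0],[[-0.0001,-0.003,-0.001],[0,0,-0.032],0],[[-0.0002,-0.0045,-0.001],[0,0,-0.048],0],[[-0.0003,-0.006,-0.001],[0,0,-0.064],0],[[-0.0003,-0.0075,-0.001],[0,0,-0.08],0]]'

```text
time: 7.25
tool_pos: [0.4603, -0.0236, 0.0545]
tool_rot: [3.141, -0.001, -2.846]
contact_force: [-2.8, 3.0, 0.4]
opening: 0.0003
grip_force: 1.6
```

```bash
python3 - <<'E'
from h import *
go(rimpt([.551,.0035],136.5+60.2)+[.0545],np.radians(136.5+60.2))
E
```

```text
shift [-0.0007 -0.0001 -0.    ] turn 0.004 at [ 0.4603 -0.0236  0.0545] [ 3.141e+00 -1.000e-03 -2.846e+00] F [-2.83  3.01  0.43]
```

arm_command --moves '[[[0,-0.0008,0],[0,0,-0.008],0],[[0,-0.0016,0],[0,0,-0.016],0],[[-0.0001,-0.0024,0],[0,0,-0.024],0],[[-0.0001,-0.0032,0],[0,0,-0.032],0],[[-0.0001,-0.0038,0],[0,0,-0.04],0]]'

```text
time: 7.75
tool_pos: [0.4619, -0.0273, 0.0547]
tool_rot: [3.141, -0.0, -2.807]
contact_force: [-3.1, 2.1, 2.2]
opening: 0.0006
grip_force: 1.7
```

arm_command --moves '[[[0,-0.0006,0],[0,0,-0.006],0],[[0,-0.0012,0],[0,0,-0.012],0],[[0,-0.0018,0],[0,0,-0.018],0],[[0,-0.0018,0],[0,0,-0.018],0],[[0,-0.0018,0],[0,0,-0.018],0]]'

```text
time: 8.25
tool_pos: [0.4627, -0.029, 0.0548]
tool_rot: [-3.141, 0.0, -2.789]
contact_force: [-3.3, 2.2, 1.1]
opening: 0.0003
grip_force: 1.5
```

```bash
python3 - <<'E'
from h import *
go(rimpt([.551,.0035],136.5+63.5)+[.0545],np.radians(136.5+63.5))
im=robot.read_camera("top")[:,:,::-1]
cr=im[150:275,150:280].astype(float);cr=np.clip((cr/255)**.5*400-100,0,255).astype(np.uint8)
a=cv2.resize(cr,None,fx=4.5,fy=4.5,interpolation=2);cv2.imwrite("pics/t4.png",a)
# head yaw by PCA of black mask, initial vs now
for f in("top0",None):
    g=cv2.cvtColor(cv2.imread("pics/top0.png") if f else im,cv2.COLOR_BGR2GRAY)[150:275,150:280]
    g[(np.hypot(*(np.mgrid[:125,:130]-np.array([60.5,63])[:,None,None]))>34)]=255
    k=(g<32).astype(np.uint8)*255;c=max(cv2.findContours(k,0,1)[0],key=cv2.contourArea)
    M=cv2.moments(c);print(cv2.contourArea(c),np.degrees(.5*np.arctan2(2*M["mu11"],M["mu20"]-M["mu02"])),M["m10"]/M["m00"],M["m01"]/M["m00"])
E
```

```text
shift [-0.0001  0.0004  0.0003] turn 0.003 at [ 0.4627 -0.029   0.0548] [-3.141  0.    -2.789] F [-3.28  2.18  1.14]
1023.5 75.73340942661028 61.12245562611952 55.0006513597134
1007.0 18.59010237620718 58.13323402846739 58.136709698775235
```

The head has turned about 57°, close to the station. Continuing in small steps.

arm_command --moves '[[[0,-0.0006,0],[0,0,-0.006],0],[[0,-0.0012,0],[0,0,-0.012],0],[[0,-0.0018,0],[0,0,-0.018],0],[[0,-0.0018,0],[0,0,-0.018],0],[[0,-0.0018,0],[0,0,-0.018],0]]'

```text
time: 8.8
tool_pos: [0.4633, -0.0307, 0.0547]
tool_rot: [-3.141, 0.0, -2.771]
contact_force: [-3.6, 2.0, 1.5]
opening: 0.0005
grip_force: 1.6
```

arm_command --moves '[[[0,-0.0006,0],[0,0,-0.006],0],[[0,-0.0012,0],[0,0,-0.012],0],[[0,-0.0018,0],[0,0,-0.018],0],[[0,-0.0018,0],[0,0,-0.018],0],[[0,-0.0018,0],[0,0,-0.018],0]]'

```text
time: 9.3
tool_pos: [0.4646, -0.0327, 0.0549]
tool_rot: [-3.14, 0.001, -2.753]
contact_force: [0.5, 0.5, 0.5]
opening: 0.0006
grip_force: 0.2
```

```bash
cat >> h.py <<'E'
def head():
    r=[]
    for im in(cv2.imread("pics/top0.png"),robot.read_camera("top")[:,:,::-1]):
        g=cv2.cvtColor(np.ascontiguousarray(im),cv2.COLOR_BGR2GRAY)[150:275,150:280]
        g[(np.hypot(*(np.mgrid[:125,:130]-np.array([60.5,63])[:,None,None]))>34)]=255
        k=(g<32).astype(np.uint8)*255;c=max(cv2.findContours(k,0,1)[0],key=cv2.contourArea)
        M=cv2.moments(c);r.append(np.degrees(.5*np.arctan2(2*M["mu11"],M["mu20"]-M["mu02"])))
    print("turned",r[0]-r[1])
E
python3 - <<'E'
from h import *
go(rimpt([.551,.0035],136.5+65.5)+[.0545],np.radians(136.5+65.5));head()
E
```

```text
shift [0.0004 0.0012 0.0004] turn 0.004 at [ 0.4646 -0.0327  0.0549] [-3.140e+00  1.000e-03 -2.753e+00] F [0.52 0.52 0.45]
turned 59.272723308063334
```

The lateral force vanished, so the lock has probably snapped in. I'll touch the key lightly to check that it's up.

arm_command --moves '[[[0,0.001,0.001],[0,0,0],0],[[0,0.001,0.002],[0,0,0],0],[[0,0.001,0.003],[0,0,0],0],[[0,0.001,0.0036],[0,0,0],0],[[0,0.001,0.0036],[0,0,0],0]]'

```text
time: 9.85
tool_pos: [0.4639, -0.0314, 0.0516]
tool_rot: [-3.141, 0.001, -2.753]
contact_force: [-2.1, 0.6, 6.6]
opening: 0.0007
grip_force: 3.2
```

The key pushes back at its rest height, so it's up and locked. Withdrawing.

arm_command --moves '[[[0,0.001,-0.003],[0,0,0],0],[[0,0.001,-0.01],[0,0,0],0],[[0,0.001,-0.03],[0,0,0],0],[[0,0.001,-0.06],[0,0,0],0],[[0,0.001,-0.1],[0,0,0],0]]'

```text
time: 10.35
tool_pos: [0.462, -0.0302, 0.1514]
tool_rot: [3.14, -0.003, -2.753]
contact_force: [1.0, 0.2, 0.1]
opening: 0.0006
grip_force: 0.0
```

arm_command --moves '[[[0.02,0,-0.03],[0,0,0],0],[[0.04,0,-0.05],[0,0,0],0],[[0.06,0,-0.07],[0,0,0],0],[[0.06,0,-0.07],[0,0,0],0],[[0.06,0,-0.07],[0,0,0],0]]'

```text
time: 10.85
tool_pos: [0.4079, -0.0532, 0.2214]
tool_rot: [-3.141, 0.001, -2.754]
contact_force: [0.5, -0.5, 0.2]
opening: 0.0002
grip_force: 0.0
```

```bash
python3 - <<'E'
from h import *
go([.4,-.05,.2],3.5);head()
im=robot.read_camera("scene")[:,:,::-1][165:245,195:295].astype(float)
cv2.imwrite("pics/s9.png",cv2.resize(np.clip((im/255)**.5*320-60,0,255).astype(np.uint8),None,fx=7,fy=7,interpolation=2))
E
```

```text
shift [0.0061 0.0059 0.0214] turn 0.029 at [ 0.4079 -0.0532  0.2214] [-3.141e+00  1.000e-03 -2.754e+00] F [ 0.53 -0.45  0.22]
turned 60.27633575775869
```

View pics/s9.png

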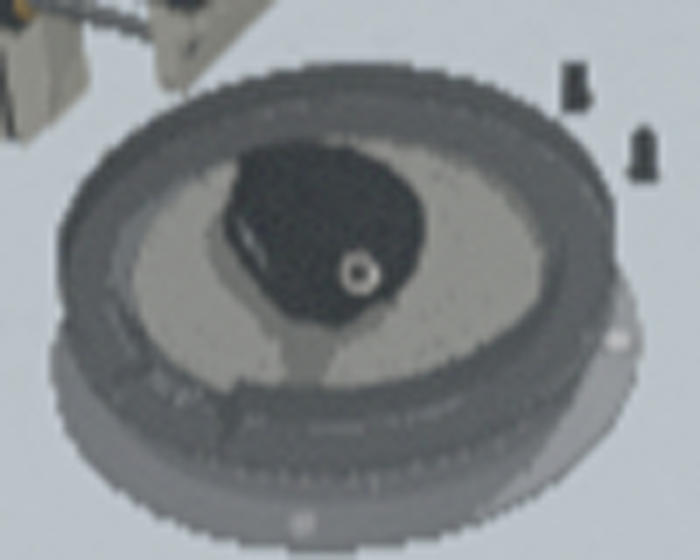

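The picture shows the groove now at the lower left, about (180,390). The club head is upright at the middle of the mat, turned 60.3°, and the hand is clear. Handing in.

```bash
python3 -c "
from cell import robot
print(robot.hand_in())"
```

```text
the job is handed in; nothing more can be done
None
```

The plate was turned one station counter-clockwise (about 60° measured from the club head's turn), the key sprang back up at the new station, the finger was withdrawn clear, and the job was handed in; I was given no verdict.

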